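# Stow the stage plate and present the ball tray over the viewing window

## Robot

A 6-joint arm with a two-finger parallel gripper is mounted at the origin on the work surface. World frame = base frame: x ahead of the robot, y to its left, z up, the work surface at z = 0. Lengths are in m, angles in degrees, forces in N, time in s.
With the tool pointing down it reaches from about 0.4 to 0.825 m from the base axis. Payload 7 kg.
Tool frame: the origin (TCP) lies at the very end of the fingers, on their centre line; the grasp point (between the pads) lies 19 mm behind it; z points along the fingers, y is the line along which they close (so a half turn about z gives the same grasp; the last joint's range is limited). The gripper opens to 88 mm and grips with 3 to 60 N. Pads are 19 mm wide; open, the fingers measure 130 mm over their backs; the gripper's body (78 mm by 193 mm) begins 47 mm behind the grasp point.
Start: joints at [-59.124, 20.546, 0.682, 0, -70.136, -16.507], TCP at [0.167, -0.654, 0.227] pointing down, gripper open.
Joint ranges: [-176.03, 176.03], [-82.01, 121.73], [-58.28, 71.71], [-173.87, 95.51], [-174.79, -0.11], [-173.66, 173.66]. Speed limits (degrees/s): [136.94, 136.94, 172.46, 180, 180, 180].

## Interface

Orientations are given as [roll, pitch, yaw] about the fixed x, y, z axes, in that order (R = Rz(yaw) Ry(pitch) Rx(roll)).
In Python, from plant import r gives the robot as it stands. The module is installed in compiled form; this text tells all that it offers.
- The arm moves only by the tool jog_arm, never from a script. Its arguments are lists of equal length, an entry for each row: "travel": the shift along the tool's x, y, z each as a share of 50 cm, from -1 to 1, a list of three; "dr": the turn, a rotation vector about the tool's x, y, z each as a share of 360 degrees, from -1 to 1, a list of three; "claw": the opening, from 0 (shut) to 1 (fully open). A call has exactly 10 rows; each row is the pose to reach, as a shift and turn from the pose commanded when the call began, along the tool's axes at that moment, turning the shorter way round; what a row does not reach only later rows make up. A row lasts 1/8 s, in which the tool goes at most 62.5 mm and 10.7 degrees, less where a joint would pass 70% of its speed; a pose out of reach is approached as far as the arm can. A call with a number of a shift or a turn outside -1 to 1 is refused whole. A call with a gripper value outside its range is refused whole. The fingers move at their own pace and stop on an object; "newtons" is the grip in N (left out, the last holds). Time passes only in rows, so rows that repeat a pose let the fingers close, or fill a call up. It gives the time, the measured TCP pose, the force, the opening and the grip force at its end, in the units of the state.
- r.get_state(): the state, without advancing time (a new reading comes with each control period).
- r.capture(name): name is "side" or "top" or "wrist"; returns a dict with "pixels" (420x560x3 uint8, red, green, blue), "range_z" (420x560 float32, m along the optical axis (not along the pixel's ray), 0 where there is no reading), "fx", "fy", "cx", "cy" (pixels), "position" and "attitude" of the camera in the world; the wrist camera has in their place "hand_eye" (4x4, takes a point from camera to tool coordinates, whose origin is the TCP and whose axes are the flange's). Camera axes: x right, y up, looking along -z (the intrinsics and any distortion apply to the point x, -y, -z); pixel columns grow to the right and rows downward; lengths in m; the calibration is good to about 2 mm. A picture is of the moment at which its call begins: read the wrist's pose just before it.
- r.close_job(): hands the job in; it is judged then, once.
Trained networks look in the newest picture that a camera, given by its name, has taken for a name from the list of things; names that differ only in an ending like _2 or _b are one class to them, and where a whole thing is asked for, a point or a joint stands for the part that bears it (a point fixed in the world has none). Each returns a list of dicts, best first, with "conf" (0 to 1); they miss things now and then, are a little off and sometimes report something else, mostly with a low value. They report only what shows in the picture. A call takes as long as a camera call.
- r.boxes_of(name, camera): "extent" ([left, top, right, bottom] in pixels, round what is visible of it).
- r.regions_of(name, camera): "pixels" (420x560 bool, what is visible of it) and "extent" ([left, top, right, bottom] in pixels, round what is visible of it).
- r.tip_of(name, camera): "at" ([column, row] in pixels: a listed point, or the origin of a listed thing).
The state is a dict: "time_s": time; "joints": joint angles; "qd": joint speeds; "joint_torque": joint torques, N m; "tcp_pos": TCP position; "eef_rot": TCP orientation; "contact_force": force on the tool from outside, world axes, zero at the start; "moment": the same for the moment, N m; "gripper_width": finger opening in m; "gripper_force": force on a finger pad.
Only numpy, scipy, OpenCV 4.12 (cv2) and the standard library are available. Lean on these libraries where they do the work, as an engineer would, in place of code of your own. Each camera call takes 0.05 s, during which the arm holds its last target. There are 200 camera calls.

## Task

First clear the viewing base: take the stage plate that leans on its slanted rest and stand it upright on its long edge, fully down in a free slot of the white slotted rack, and let go of it. Then pick up the sample tray by its upright fin, without letting the loose steel ball roll out of its pocket, and bring it over the viewing base so that the ball is above the middle of the round window, about 10 cm higher than the window. Finish while still holding the tray there, level and still; leave everything else where it is.

Things in the scene. Friction and masses are not known exactly. Their poses are not given: they have to be found in the camera images.
- plate_center (a point): Centre of the bare aluminium stage plate leaning on the viewing base: 100 mm long (x), 8 mm thick (y), 80 mm high (z, to its upper edge), 34 mm round opening, 140 g. It stands on its lower long edge, leaning 25 degrees towards the base's +y. Posts and foot lip reach 38 mm up it; pinch the solid upper 23 mm across the thickness and draw it up along its slope.
- window (a point): Centre of the round window (80 mm wide, pale, black ring) flush in the top of the viewing base, 30 mm above the bench. z up, x and y along the base's sides.
- base: Viewing base: fixed white box 170 x 170 x 30 mm, origin under its centre; the window is 20 mm from its centre towards -y. On top, on the +y half, is the black plate rest: a 7 mm lip and two slanting posts that reach 67 mm above the bench, 30 to 72 mm from the centre towards +y.
- rack: Fixed white plastic rack with four slots, 110 mm (x) by 163 mm (y), 33 mm high; origin under its centre. The slots run along x, open at the top and both ends, 12 mm wide, 25 mm deep, floor 8 mm above the bench, 35 mm apart along y.
- slot0 (a point): Slot 1 of 4 in the rack: the point where a plate's centre is when the plate stands fully home in it, 48 mm above the bench. x along the slot, z up. Free at the start.
- slot1 (a point): Slot 2 of 4 in the rack: the point where a plate's centre is when the plate stands fully home in it, 48 mm above the bench. x along the slot, z up. Free at the start.
- slot2 (a point): Slot 3 of 4 in the rack: the point where a plate's centre is when the plate stands fully home in it, 48 mm above the bench. x along the slot, z up. Free at the start.
- slot3 (a point): Slot 4 of 4 in the rack: the point where a plate's centre is when the plate stands fully home in it, 48 mm above the bench. x along the slot, z up. The spare plate stands in this one.
- tray_grip (a point): Grip point on the fin of the white plastic sample tray, 38 mm above its underside. Tray 140 mm long (x), 60 mm wide (y), 8 mm thick, 130 g, flat on the bench. The fin in its middle is 30 mm long (x), 12 mm thick (y), top 54 mm above the underside. Round pockets, 31 mm wide and 2.5 mm deep, lie 45 mm from the fin at both ends; the +x one holds the ball.
- pocket (a point): Where the ball's centre rests in the middle of its pocket: 45 mm along the tray's +x from the fin, 15.5 mm above the tray's underside.
- ball_center (a point): Centre of the loose steel ball, 20 mm in diameter, 33 g, in the tray's +x pocket. It can roll up to 9 mm about there, and leaves over the rim if the tray tips about 40 degrees or is jerked (about 0.2 m/s).
- spare_center (a point): Centre of the spare stage plate, alike in every way, that already stands upright in slot 4 of the rack; bystander, axes as the stage plate.
- jar: Bystander: small glass jar, 44 mm across, 60 mm high; origin under its centre.
- eraser: Bystander: board eraser, 50 x 100 x 36 mm; origin under its centre.
- marker: Bystander: marker pen lying flat, 125 mm long, 18 mm thick; origin under its middle.
- driver: Bystander: screwdriver lying flat, 150 mm long; origin under its middle.
- oil: Bystander: amber dropper bottle, 28 mm across, 55 mm high; origin under its centre.
- dish: Bystander: closed round dish, 64 mm across, 14 mm high; origin under its centre.

How it is judged:
By the outcome, as a careful person would: the job done as asked, in the order asked, and still so for the second after the job is handed in, while the arm keeps its last pose, push and grip.
It also fails if it takes over 67 s, if anything falls off the work surface, if the arm or the gripper's body presses on something with over 40 N, if the wrist force passes 120 N, or if a joint passes its speed limit or range.

## Working session

There is one attempt and no reset: what is moved stays moved. The work goes in short steps, Python scripts to look and compute and a tool call to move; the robot and the scene stay as the last step left them, time stands still between calls to the robot, and variables do not carry over. Pictures are saved under pics/ and viewed, at most 10 in all, crops included, and the job is handed in when it is done.

Besides the shell and the picture viewer there is one more tool, called after "Request:" by a JSON object that holds its "name" and its "arguments", one argument or row to a line. jog_arm: Moves the arm, as the interface text tells. Its arguments: {"type":"object","properties":{"travel":{"type":"array"},"dr":{"type":"array"},"claw":{"type":"array"},"newtons":{"type":"number"}},"required":["travel","dr","claw"]}

```bash
mkdir -p pics; cat > h.py <<'E'
import numpy as np, cv2
from plant import r
from scipy.spatial.transform import Rotation as R
def campose(c):
    a=np.array(c["attitude"],float)
    if a.shape==(3,3): M=a
    elif a.size==4: M=None
    else: M=R.from_euler('xyz',a,degrees=True).as_matrix()
    return M,np.array(c["position"])
def cloud(c,M,p):
    v,u=np.mgrid[0:420,0:560]; z=c["range_z"]
    P=np.stack([(u-c["cx"])/c["fx"]*z,-(v-c["cy"])/c["fy"]*z,-z],-1)
    W=P@M.T+p; W[z==0]=np.nan
    return W
def save(c,n): cv2.imwrite("pics/"+n,c["pixels"][:,:,::-1])
def toolpose():
    s=r.get_state(); return R.from_euler('xyz',s["eef_rot"],degrees=True).as_matrix(),np.array(s["tcp_pos"])
def wcam():
    Rt,t=toolpose(); c=r.capture("wrist"); H=np.array(c["hand_eye"])
    return c,Rt@H[:3,:3],Rt@H[:3,3]+t
E
python3 - <<'E'
from h import *
s=r.get_state(); print({k:s[k] for k in s})
ims=[]
for n in("top","side"):
    c=r.capture(n); print({k:c[k] for k in c if k not in("pixels","range_z")})
    save(c,n+".png"); M,p=campose(c); W=cloud(c,M,p); np.save(n+".npy",W)
    for t in["plate_center","window","base","rack","slot0","slot1","slot2","slot3","tray_grip","pocket","ball_center","spare_center","jar","eraser","marker","driver","oil","dish"]:
        d=r.tip_of(t,n)
        for e in d[:2]:
            u,v=e["at"]; print(n,t,round(e["conf"],2),np.round([u,v]),W[int(np.clip(v,0,419)),int(np.clip(u,0,559))].round(3))
E
```

```text
{'time_s': 0.0, 'joints': array([-5.91223935e+01,  2.05925346e+01,  6.32115868e-01, -2.05091962e-02,
       -7.01338116e+01, -1.65067644e+01]), 'qd': array([ 0.02189037, -0.05590409,  0.0634748 , -0.0550581 , -0.07789061,
        0.00344575]), 'joint_torque': array([ 1.90600549e-03, -5.82723534e+01,  2.93068510e+01,  6.99744433e+00,
        7.15629256e-03, -2.54959814e-04]), 'tcp_pos': array([ 0.1673843 , -0.65340817,  0.22559644]), 'eef_rot': array([ 1.79904175e+02, -8.29115599e-03, -1.65636136e+02]), 'contact_force': array([ 0.31067719, -0.84355885, -0.0516426 ]), 'moment': array([-0.01219929, -0.01217582, -0.01316448]), 'gripper_force': 0.0, 'gripper_width': 0.08749167162192381}
{'fx': 391.04535605331444, 'fy': 391.04535605331444, 'cx': 283.4652977514805, 'cy': 205.03346801868958, 'position': array([ 0.34203271, -0.01706484,  1.02685791]), 'attitude': array([ 10.90931608,   0.79389737, -90.30455314])}
top plate_center 0.51 [398. 209.] [ 0.521 -0.299  0.034]
top window 0.92 [278. 200.] [0.548 0.01  0.029]
top window 0.52 [378. 130.] [ 0.736 -0.256  0.034]
top base 0.8 [272. 198.] [
[... 2018 characters left out ...]
t3 0.85 [320. 165.] [ 0.504 -0.215  0.086]
side slot3 0.65 [324. 160.] [ 0.519 -0.303  0.034]
side tray_grip 0.77 [232. 324.] [0.536 0.313 0.038]
side pocket 0.65 [214. 328.] [0.576 0.328 0.021]
side spare_center 0.68 [314. 174.] [ 0.528 -0.23   0.033]
side spare_center 0.43 [233. 322.] [0.533 0.313 0.05 ]
side jar 0.93 [181. 286.] [0.694 0.269 0.032]
side jar 0.25 [321. 176.] [ 0.5   -0.213  0.044]
side eraser 0.77 [259. 158.] [ 0.721 -0.251  0.018]
side marker 0.64 [196. 216.] [0.788 0.043 0.006]
side marker 0.59 [324. 151.] [ 0.544 -0.391 -0.005]
side driver 0.53 [339. 252.] [0.371 0.012 0.014]
side oil 0.73 [329. 414.] [0.279 0.405 0.037]
side dish 0.66 [396. 166.] [ 0.296 -0.381  0.015]
```

```bash
python3 - <<'E'
import cv2,numpy as np
a=cv2.imread("pics/top.png");b=cv2.imread("pics/side.png")
a=cv2.resize(a[130:290,130:430],(800,427),interpolation=cv2.INTER_CUBIC)
cv2.imwrite("pics/topc.png",a)
# fit upright things
for n in("top","side"):
    W=np.load(n+".npy")
    def box(x0,x1,y0,y1,z0,z1):
        m=(W[...,0]>x0)&(W[...,0]<x1)&(W[...,1]>y0)&(W[...,1]<y1)&(W[...,2]>z0)&(W[...,2]<z1); return W[m]
    for nm,B in dict(plate=(.45,.68,.0,.16,.072,.14),basetop=(.42,.68,-.12,.16,.02,.04),spare=(.42,.62,-.4,-.12,.065,.12),racktop=(.42,.62,-.4,-.12,.028,.042),tray=(.42,.65,.2,.4,.003,.012),fin=(.42,.65,.2,.4,.035,.07),ball=(.42,.65,.2,.4,.014,.03)).items():
        P=box(*B)
        if len(P)<5: print(n,nm,len(P)); continue
        q=cv2.minAreaRect((P[:,:2]*1000).astype(np.float32))
        print(n,nm,len(P),P.mean(0).round(3),"rect",np.round(q[0],1),np.round(q[1],1),round(q[2],1), "zmax",P[:,2].max().round(3))
E
```

```text
top plate 416 [0.561 0.093 0.093] rect [562.7  92.4] [ 24.7 100.2] 78.8 zmax 0.108
top basetop 3519 [0.547 0.016 0.03 ] rect [551.2  26.7] [169.8 175.4] 78.7 zmax 0.04
top spare 216 [ 0.516 -0.218  0.083] rect [ 517.5 -219.4] [  9.6 100.5] 89.6 zmax 0.093
top racktop 1468 [ 0.514 -0.274  0.033] rect [ 515.4 -272. ] [140.7 108.4] 89.7 zmax 0.042
top tray 1063 [0.532 0.301 0.007] rect [534.  302.1] [196.3 226.6] 88.5 zmax 0.012
top fin 74 [0.534 0.302 0.05 ] rect [535.  303.7] [30.8 13. ] 26.5 zmax 0.056
top ball 69 [0.561 0.314 0.021] rect [552.2 313.1] [69.7 18.7] 22.7 zmax 0.029
side plate 179 [0.561 0.104 0.098] rect [565.8 102.1] [ 20.9 102.1] 84.2 zmax 0.108
side basetop 2947 [0.549 0.037 0.029] rect [552.5  32.7] [171.9 175.7] 79.1 zmax 0.039
side spare 248 [ 0.519 -0.213  0.079] rect [ 519.8 -214.5] [ 14.4 101. ] 88.2 zmax 0.09
side racktop 596 [ 0.514 -0.262  0.032] rect [ 517.3 -266.5] [144.4 110. ] 89.4 zmax 0.042
side tray 1392 [0.534 0.31  0.007] rect [533.6 300.7] [197.3 226.3] 88.8 zmax 0.012
side fin 112 [0.536 0.311 0.049] rect [536.4 309.1] [29. 12.] 21.8 zmax 0.058
side ball 103 [0.559 0.323 0.021] rect [553.8 319.3] [68.  16.8] 20.7 zmax 0.03
```

View pics/topc.png

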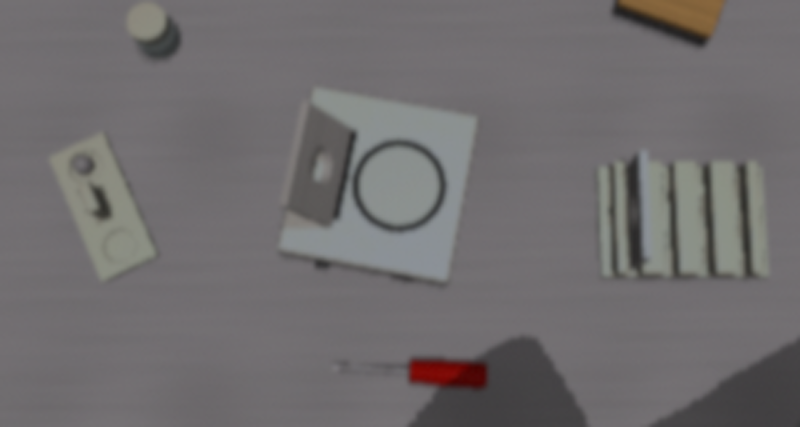

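View pics/side.png

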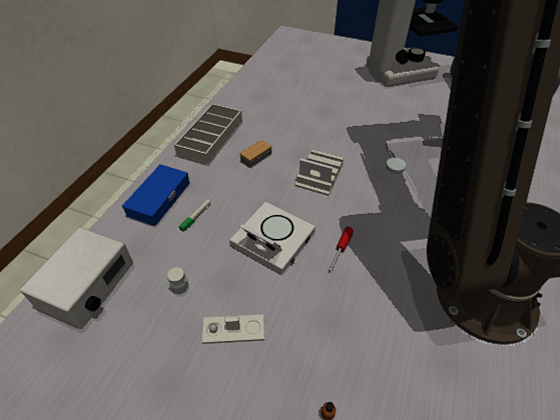

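The top view shows the base (yaw about -11°), with the plate leaning towards +y at crop (320,165). The rack is on the right, with the spare plate in its leftmost slot at crop (640,210). The tray is on the left (yaw about 22°), with the ball in its far pocket at (82,163). The side view agrees. Next I'll go over the rack for a close look.

```bash
cat >> h.py <<'E'
def delta(pos,rpy=None,Rw=None,base=None):
    Rt,t=toolpose() if base is None else base
    if Rw is None: Rw=R.from_euler('xyz',rpy,degrees=True).as_matrix()
    d=Rt.T@(np.array(pos)-t)/0.5
    w=R.from_matrix(Rt.T@Rw).as_rotvec(degrees=True)/360
    print("travel",d.round(4),"dr",w.round(4),"dist",np.linalg.norm(d*.5).round(3),"ang",np.linalg.norm(w*360).round(1))
E
python3 - <<'E'
from h import *
c,M,p=wcam(); print(np.round(c["hand_eye"],3),c["fx"])
delta([.50,-.28,.30],[180,0,180])
E
```

```text
[[ 0.     0.967  0.253  0.068]
 [ 1.    -0.     0.     0.   ]
 [ 0.     0.253 -0.967 -0.158]
 [ 0.     0.     0.     1.   ]] 305.5423665283066
travel [-0.8298  0.5593 -0.1469] dr [ 0.     -0.      0.0399] dist 0.506 ang 14.4
```

Request:
{"name": "jog_arm", "arguments": {
  "travel": [
    [-0.083, 0.056, -0.06],
    [-0.166, 0.112, -0.12],
    [-0.25, 0.168, -0.147],
    [-0.33, 0.224, -0.147],
    [-0.415, 0.28, -0.147],
    [-0.5, 0.336, -0.147],
    [-0.58, 0.39, -0.147],
    [-0.66, 0.447, -0.147],
    [-0.745, 0.503, -0.147],
    [-0.83, 0.56, -0.147]
  ],
  "dr": [
    [0, 0, 0.004],
    [0, 0, 0.008],
    [0, 0, 0.012],
    [0, 0, 0.016],
    [0, 0, 0.02],
    [0, 0, 0.024],
    [0, 0, 0.028],
    [0, 0, 0.032],
    [0, 0, 0.036],
    [0, 0, 0.04]
  ],
  "claw": [1, 1, 1, 1, 1, 1, 1, 1, 1, 1]
}}

```text
time_s: 3.2
tcp_pos: [0.501, -0.2783, 0.3004]
eef_rot: [-180.0, 0.0, 179.9]
contact_force: [0.0, -0.6, 0.2]
gripper_width: 0.0877
gripper_force: 0.0
```

```bash
python3 - <<'E'
from h import *
s=r.get_state(); print(s["time_s"],s["tcp_pos"],s["eef_rot"],np.abs(s["qd"]).max())
c,M,p=wcam(); save(c,"w1.png"); W=cloud(c,M,p); np.save("w1.npy",W)
for t in["slot0","slot1","slot2","slot3","spare_center","rack"]:
    for e in r.tip_of(t,"wrist")[:4]:
        u,v=e["at"]; print(t,round(e["conf"],2),np.round([u,v]),W[int(np.clip(v,0,419)),int(np.clip(u,0,559))].round(4))
def rect(m):
    P=W[m]; q=cv2.minAreaRect((P[:,:2]*1000).astype(np.float32)); print(len(P),P.mean(0).round(4),np.round(q,1) if 0 else [np.round(x,1) for x in q])
z=W[...,2]; near=(abs(W[...,0]-.517)<.08)&(abs(W[...,1]+.27)<.12)
rect(near&(z>.075)); rect(near&(z>.028)&(z<.038))
# occupancy of tops along y
P=W[near&(z>.029)&(z<.037)&(abs(W[...,0]-.517)<.04)]
h,_=np.histogram(P[:,1],np.arange(-.37,-.17,.002)); print([( -370+2*i,int(k)) for i,k in enumerate(h)])
E
```

```text
3.2 [ 0.50098356 -0.27825533  0.30044031] [-1.79987333e+02  4.10256592e-02  1.79928454e+02] 49.17738333082234
slot0 0.92 [299. 192.] [ 0.5252 -0.2455  0.0251]
slot0 0.92 [325. 188.] [ 0.5066 -0.2196  0.0887]
slot0 0.83 [247. 189.] [ 0.5243 -0.324   0.0072]
slot0 0.73 [268. 192.] [ 0.5288 -0.2924  0.0081]
slot1 0.92 [299. 192.] [ 0.5252 -0.2455  0.0251]
slot1 0.92 [325. 188.] [ 0.5066 -0.2196  0.0887]
slot1 0.83 [247. 189.] [ 0.5243 -0.324   0.0072]
slot1 0.73 [268. 192.] [ 0.5288 -0.2924  0.0081]
slot2 0.92 [299. 192.] [ 0.5252 -0.2455  0.0251]
slot2 0.92 [325. 188.] [ 0.5066 -0.2196  0.0887]
slot2 0.83 [247. 189.] [ 0.5243 -0.324   0.0072]
slot2 0.73 [268. 192.] [ 0.5288 -0.2924  0.0081]
slot3 0.92 [299. 192.] [ 0.5252 -0.2455  0.0251]
slot3 0.92 [325. 188.] [ 0.5066 -0.2196  0.0887]
slot3 0.83 [247. 189.] [ 0.5243 -0.324   0.0072]
slot3 0.73 [268. 192.] [ 0.5288 -0.2924  0.0081]
spare_center 0.96 [323. 191.] [ 0.5108 -0.2203  0.0864]
rack 0.73 [278. 181.] [ 0.5077 -0.2774  0.0328]
87067 [ 0.4771 -0.2746  0.3919] [array([ 514.8, -276.6]), array([173.4, 107.7]), np.float64(89.9)]
469
[... 536 characters left out ...]
4, 56), (-292, 0), (-290, 0), (-288, 0), (-286, 0), (-284, 0), (-282, 56), (-280, 55), (-278, 54), (-276, 109), (-274, 55), (-272, 110), (-270, 55), (-268, 88), (-266, 75), (-264, 66), (-262, 97), (-260, 55), (-258, 26), (-256, 0), (-254, 0), (-252, 0), (-250, 0), (-248, 0), (-246, 75), (-244, 78), (-242, 77), (-240, 80), (-238, 71), (-236, 87), (-234, 73), (-232, 75), (-230, 81), (-228, 75), (-226, 80), (-224, 46), (-222, 46), (-220, 21), (-218, 30), (-216, 2), (-214, 0), (-212, 0), (-210, 0), (-208, 0), (-206, 0), (-204, 32), (-202, 70), (-200, 31), (-198, 0), (-196, 0), (-194, 0), (-192, 0), (-190, 0), (-188, 0), (-186, 0), (-184, 0), (-182, 0), (-180, 0), (-178, 0), (-176, 0), (-174, 0)]
```

View pics/w1.png

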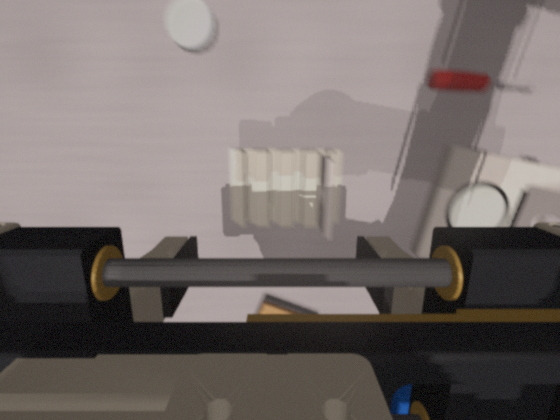

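The wrist view shows the four rack slots at rows 148–190, with the spare plate in the right-hand slot near column 330. From the depth data, the free slots are at y = -0.322, -0.287 and -0.252, and the rack centre is at x = 0.517. I'll use y = -0.287.

```bash
cat >> h.py <<'E'
def tilt(yaw,a):  # base yaw, lean a towards +y
    B=R.from_euler('z',yaw,degrees=True).as_matrix(); a=np.radians(a); c,s=np.cos(a),np.sin(a)
    return B@np.array([[-1,0,0],[0,c,-s],[0,-s,-c]]).T
E
python3 - <<'E'
from h import *
print(toolpose()[1]); delta([.617,.153,.232],Rw=tilt(-11.3,25))
E
```

```text
[ 0.49949672 -0.28022007  0.30017161]
travel [-0.2339  0.8667  0.1362] dr [0.0692 0.0068 0.0307] dist 0.454 ang 27.4
```

Request:
{"name": "jog_arm", "arguments": {
  "travel": [
    [-0.025, 0.1, 0],
    [-0.05, 0.2, 0],
    [-0.08, 0.3, 0.01],
    [-0.11, 0.4, 0.03],
    [-0.14, 0.52, 0.06],
    [-0.17, 0.63, 0.09],
    [-0.2, 0.75, 0.115],
    [-0.234, 0.867, 0.136],
    [-0.234, 0.867, 0.136],
    [-0.234, 0.867, 0.136]
  ],
  "dr": [
    [0, 0, 0],
    [0.009, 0.001, 0.004],
    [0.018, 0.002, 0.008],
    [0.027, 0.003, 0.012],
    [0.036, 0.004, 0.016],
    [0.045, 0.005, 0.02],
    [0.057, 0.006, 0.025],
    [0.069, 0.007, 0.031],
    [0.069, 0.007, 0.031],
    [0.069, 0.007, 0.031]
  ],
  "claw": [1, 1, 1, 1, 1, 1, 0.6, 0.6, 0.6, 0.6]
}}

```text
time_s: 4.8
tcp_pos: [0.6174, 0.1532, 0.2313]
eef_rot: [-155.0, -0.1, 168.6]
contact_force: [0.1, 0.6, 0.2]
gripper_width: 0.0549
gripper_force: 0.0
```

```bash
python3 - <<'E'
from h import *
s=r.get_state(); print(s["time_s"],s["tcp_pos"],s["eef_rot"],np.abs(s["qd"]).max())
c,M,p=wcam(); save(c,"w2.png"); W=cloud(c,M,p); np.save("w2.npy",W)
for t in["plate_center","window","base"]:
    for e in r.tip_of(t,"wrist")[:2]:
        u,v=e["at"]; print(t,round(e["conf"],2),np.round([u,v]),W[int(np.clip(v,0,419)),int(np.clip(u,0,559))].round(4))
for e in r.regions_of("plate_center","wrist")[:1]:
    P=W[e["pixels"]]; P=P[np.isfinite(P[:,0])]; print(e["conf"],e["extent"],len(P))
    B=R.from_euler('z',-11.3,degrees=True).as_matrix(); Q=(P-[.552,.0285,0])@B
    print(np.percentile(Q,[1,5,50,95,99],axis=0).round(4)); np.save("pl.npy",Q)
E
```

```text
4.8 [0.61739135 0.15319952 0.23131572] [-1.55010044e+02 -1.12817758e-01  1.68603469e+02] 2.8269558691941032
plate_center 0.61 [273. 153.] [0.5624 0.0977 0.0991]
window 0.68 [238. 156.] [0.5576 0.0133 0.0304]
base 0.78 [258. 151.] [0.5547 0.0424 0.0296]
base 0.27 [294. 310.] [0.7872 0.0403 0.0083]
0.95 [271.5, 102.8, 281.8, 203.6] 848
[[-0.0498  0.0655  0.0901]
 [-0.0459  0.0708  0.1005]
 [-0.0048  0.0762  0.1033]
 [ 0.0418  0.0795  0.1052]
 [ 0.047   0.0799  0.1061]]
```

View pics/w2.png

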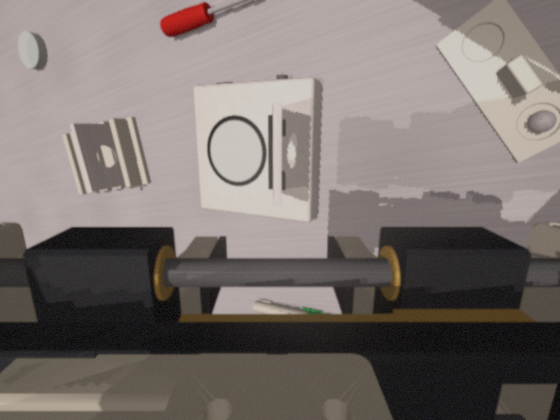

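The plate's top edge shows end-on at columns 272–281, rows 103–204. That puts its centre at base coordinates (-0.001, 0.076, 0.1034), which fits the 25° lean. I'll work out the grasp next.

```bash
python3 - <<'E'
from h import *
Q=np.load("pl.npy"); vx,vy,x0,y0=cv2.fitLine((Q[:,:2]*1000).astype(np.float32),cv2.DIST_HUBER,0,.01,.01).ravel(); print("edge yaw rel",np.degrees(np.arctan(vy/vx)),y0-x0*vy/vx)
s=(Q[:,2]>.0995)&(abs(Q[:,0])<.045); print(Q[s].mean(0))
B=R.from_euler('z',-11.3,degrees=True).as_matrix(); u=np.array([0,np.sin(np.radians(25)),np.cos(np.radians(25))])
T=np.array([-.001,.0757,.1034])
for k in(.04,-.030): 
    P=B@(T+k*u)+[.552,.0285,0]; print(P.round(4)); delta(P,Rw=tilt(-11.3,25))
E
```

```text
edge yaw rel -0.0055411956 76.222206
[-0.00325273  0.07628395  0.10337298]
[0.5692 0.1195 0.1397]
travel [0.0814 0.003  0.2057] dr [ 0.0005 -0.0001 -0.0005] dist 0.111 ang 0.3
[0.5634 0.0905 0.0762]
travel [0.0813 0.0025 0.3457] dr [ 0.0005 -0.0001 -0.0005] dist 0.178 ang 0.3
```

Request:
{"name": "jog_arm", "arguments": {
  "travel": [
    [0.04, 0.0015, 0.08],
    [0.081, 0.003, 0.16],
    [0.081, 0.003, 0.21],
    [0.081, 0.003, 0.25],
    [0.081, 0.003, 0.285],
    [0.081, 0.003, 0.315],
    [0.081, 0.003, 0.335],
    [0.081, 0.003, 0.345],
    [0.081, 0.003, 0.345],
    [0.081, 0.003, 0.345]
  ],
  "dr": [
    [0, 0, 0],
    [0, 0, 0],
    [0, 0, 0],
    [0, 0, 0],
    [0, 0, 0],
    [0, 0, 0],
    [0, 0, 0],
    [0, 0, 0],
    [0, 0, 0],
    [0, 0, 0]
  ],
  "claw": [0.6, 0.6, 0.6, 0.6, 0.6, 0.6, 0.6, 0.6, 0.6, 0.3],
  "newtons": 20
}}

```text
time_s: 6.3
tcp_pos: [0.5637, 0.0922, 0.0754]
eef_rot: [-155.1, -0.0, 168.6]
contact_force: [-0.3, -0.4, 0.1]
gripper_width: 0.0469
gripper_force: 0.0
```

Request:
{"name": "jog_arm", "arguments": {
  "travel": [
    [0, 0, 0],
    [0, 0, 0],
    [0, 0, 0],
    [0, 0, 0],
    [0, 0, 0],
    [0, 0, 0],
    [0, 0, 0],
    [0, 0, 0],
    [0, 0, 0],
    [0, 0, 0]
  ],
  "dr": [
    [0, 0, 0],
    [0, 0, 0],
    [0, 0, 0],
    [0, 0, 0],
    [0, 0, 0],
    [0, 0, 0],
    [0, 0, 0],
    [0, 0, 0],
    [0, 0, 0],
    [0, 0, 0]
  ],
  "claw": [0.2, 0, 0, 0, 0, 0, 0, 0, 0, 0],
  "newtons": 20
}}

```text
time_s: 7.55
tcp_pos: [0.5629, 0.0906, 0.0757]
eef_rot: [-154.9, -0.1, 168.6]
contact_force: [-0.0, -6.1, 5.0]
gripper_width: 0.008
gripper_force: 19.9
```

```bash
python3 - <<'E'
from h import *
delta([.517,-.287,.185],Rw=tilt(-.2,0)); delta([.572,.136,.175],Rw=tilt(-11.3,25));
delta([.545,-.1,.195],Rw=tilt(-5,10));
E
```

```text
travel [-0.059  -0.7797  0.1232] dr [-0.0694 -0.007  -0.0306] dist 0.396 ang 27.4
travel [ 0.0005 -0.0003 -0.2192] dr [-0.0002 -0.0003 -0.0002] dist 0.11 ang 0.1
travel [-0.0399 -0.4461 -0.0549] dr [-0.0418 -0.0056 -0.0169] dist 0.226 ang 16.4
```

Request:
{"name": "jog_arm", "arguments": {
  "travel": [
    [0, 0, 0],
    [0, 0, -0.04],
    [0, 0, -0.1],
    [0, 0, -0.16],
    [0, 0, -0.22],
    [0, -0.06, -0.2],
    [-0.01, -0.14, -0.17],
    [-0.02, -0.23, -0.13],
    [-0.03, -0.33, -0.095],
    [-0.04, -0.43, -0.06]
  ],
  "dr": [
    [0, 0, 0],
    [0, 0, 0],
    [0, 0, 0],
    [0, 0, 0],
    [0, 0, 0],
    [-0.006, -0.001, -0.003],
    [-0.014, -0.002, -0.006],
    [-0.022, -0.003, -0.009],
    [-0.032, -0.004, -0.013],
    [-0.042, -0.006, -0.017]
  ],
  "claw": [0, 0, 0, 0, 0, 0, 0, 0, 0, 0],
  "newtons": 35
}}

```text
time_s: 8.8
tcp_pos: [0.5468, -0.0918, 0.1929]
eef_rot: [-170.4, 0.3, 175.2]
contact_force: [2.2, -0.6, -1.1]
gripper_width: 0.0078
gripper_force: 34.9
```

```bash
python3 - <<'E'
from h import *
delta([.517,-.287,.185],Rw=tilt(-.2,0)); s=r.get_state(); print(s["tcp_pos"],s["eef_rot"],s["qd"])
E
```

```text
travel [ 0.0268 -0.3859  0.0814] dr [-0.0268 -0.0004 -0.0128] dist 0.198 ang 10.7
[ 0.54682813 -0.09179189  0.19285577] [-170.35004783    0.25248348  175.18687609] [-56.62629428 -13.61106843   0.93873376 -18.83745096  15.62238149
  78.04226057]
```

Request:
{"name": "jog_arm", "arguments": {
  "travel": [
    [0.004, -0.09, 0.02],
    [0.01, -0.18, 0.04],
    [0.017, -0.26, 0.055],
    [0.022, -0.33, 0.07],
    [0.027, -0.37, 0.078],
    [0.027, -0.37, 0.08],
    [0.027, -0.37, 0.08],
    [0.027, -0.37, 0.08],
    [0.027, -0.37, 0.08],
    [0.027, -0.37, 0.08]
  ],
  "dr": [
    [-0.006, 0, -0.003],
    [-0.012, 0, -0.006],
    [-0.018, 0, -0.009],
    [-0.024, 0, -0.012],
    [-0.026, 0, -0.013],
    [-0.026, 0, -0.013],
    [-0.026, 0, -0.013],
    [-0.026, 0, -0.013],
    [-0.026, 0, -0.013],
    [-0.026, 0, -0.013]
  ],
  "claw": [0, 0, 0, 0, 0, 0, 0, 0, 0, 0]
}}

```text
time_s: 10.05
tcp_pos: [0.5177, -0.2776, 0.185]
eef_rot: [-179.6, -0.2, 179.8]
contact_force: [-0.4, -0.1, -1.7]
gripper_width: 0.0079
gripper_force: 34.9
```

```bash
python3 - <<'E'
from h import *
s=r.get_state(); print(s["tcp_pos"],s["eef_rot"],s["qd"].round(1))
delta([.517,-.287,.11],Rw=tilt(-.2,0))
c,M,p=wcam(); save(c,"w3.png"); W=cloud(c,M,p)
Rt,t=toolpose(); L=(W-t)@Rt
# plate in tool frame
for e in r.regions_of("plate_center","wrist")[:3]:
    Q=L[e["pixels"]]; Q=Q[np.isfinite(Q[:,0])]; print(round(e["conf"],2),e["extent"]); print(np.percentile(Q,[2,50,98],axis=0).round(4))
    G=W[e["pixels"]]; print(np.nanmedian(G,axis=0))
for n in("top","side"):
    c=r.capture(n); save(c,n+"3.png"); M,p=campose(c); W=cloud(c,M,p)
    for e in r.regions_of("plate_center",n)[:3]:
        Q=(W[e["pixels"]]-t)@Rt; Q=Q[np.isfinite(Q[:,0])]; print(n,round(e["conf"],2),e["extent"],len(Q)); print(np.percentile(Q,[2,50,98],axis=0).round(4))
        if n=="side":
            cc=Q-Q.mean(0); U,S,V=np.linalg.svd(cc,full_matrices=False); print("normal tool",V[2].round(3))
E
```

```text
[ 0.5176802  -0.27755842  0.18500815] [-179.56588155   -0.21910279  179.79352361] [-0.3  0.1  0.1  0.   0.1  0.1]
travel [ 0.0007 -0.0178  0.1502] dr [-0.0012 -0.0006 -0.    ] dist 0.076 ang 0.5
0.58 [267.5, 152.9, 288.5, 313.2]
[[-0.0163 -0.0033 -0.0317]
 [ 0.0295  0.0006 -0.0305]
 [ 0.0498  0.0044  0.025 ]]
[ 0.48823984 -0.27681293  0.21550739]
0.52 [209.9, 136.4, 362.5, 237.8]
[[-0.0423 -0.0691  0.1501]
 [ 0.0134 -0.0078  0.1529]
 [ 0.0539  0.0888  0.1787]]
[ 0.50356881 -0.28664635  0.03220601]
top 0.44 [399.1, 212.5, 416.3, 224.2] 181
[[ 0.0232 -0.0364 -0.0318]
 [ 0.0406  0.0007  0.0062]
 [ 0.0512  0.0019  0.1517]]
side 0.71 [309.1, 119.7, 342.5, 144.1] 544
[[-0.0588 -0.2041 -0.0307]
 [ 0.0145  0.0046  0.0224]
 [ 0.0487  0.0093  0.1878]]
normal tool [0.168 0.667 0.726]
side 0.29 [177.8, 200.6, 211.7, 230.0] 265
[[-0.2961  0.2636  0.1628]
 [-0.2735  0.3285  0.1678]
 [-0.261   0.3798  0.1824]]
normal tool [-0.488 -0.06   0.871]
```

View pics/w3.png

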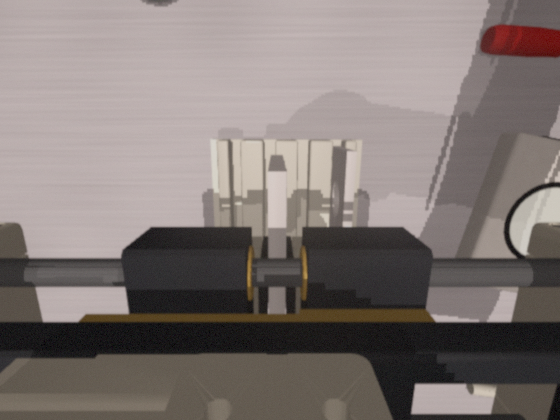

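The plate is held square, with its top edge at column 278 pointing at the rack. I'll re-measure the slot from this stationary view before lowering.

```bash
python3 - <<'E'
from h import *
c,M,p=wcam(); W=cloud(c,M,p); z=W[...,2]
for x0,x1 in((.465,.485),(.485,.505)):
    P=W[(z>.029)&(z<.037)&(W[...,0]>x0)&(W[...,0]<x1)&(W[...,1]<-.17)&(W[...,1]>-.38)]
    y=np.sort(P[:,1]); g=np.where(np.diff(y)>.004)[0]; print([(y[i].round(4),y[i+1].round(4)) for i in g],y[0],y[-1])
P=W[(z>.1)&(z<.35)&(abs(W[...,1]+.278)<.008)&(W[...,0]<.485)&(W[...,0]>.46)]; print(np.median(P,axis=0),np.percentile(P[:,1],[3,97]))
E
```

```text
[(np.float64(-0.327), np.float64(-0.3149)), (np.float64(-0.2923), np.float64(-0.2793)), (np.float64(-0.2571), np.float64(-0.2453)), (np.float64(-0.2158), np.float64(-0.2104))] -0.3387365232664828 -0.19883131374954532
[(np.float64(-0.3272), np.float64(-0.3155)), (np.float64(-0.2926), np.float64(-0.2702)), (np.float64(-0.2578), np.float64(-0.2454))] -0.3388406999200309 -0.22012757547138123
[ 0.47849931 -0.27901414  0.21583915] [-0.28573816 -0.27328247]
```

Request:
{"name": "jog_arm", "arguments": {
  "travel": [
    [0.001, -0.01, 0.02],
    [0.001, -0.018, 0.06],
    [0.001, -0.018, 0.11],
    [0.001, -0.018, 0.15],
    [0.001, -0.018, 0.175],
    [0.001, -0.018, 0.188],
    [0.001, -0.018, 0.19],
    [0.001, -0.018, 0.19],
    [0.001, -0.018, 0.19],
    [0.001, -0.018, 0.19]
  ],
  "dr": [
    [-0.001, -0.0006, 0],
    [-0.001, -0.0006, 0],
    [-0.001, -0.0006, 0],
    [-0.001, -0.0006, 0],
    [-0.001, -0.0006, 0],
    [-0.001, -0.0006, 0],
    [-0.001, -0.0006, 0],
    [-0.001, -0.0006, 0],
    [-0.001, -0.0006, 0],
    [-0.001, -0.0006, 0]
  ],
  "claw": [0, 0, 0, 0, 0, 0, 0, 0, 0, 0]
}}

```text
time_s: 11.65
tcp_pos: [0.5167, -0.2878, 0.0904]
eef_rot: [-179.9, 0.0, 179.7]
contact_force: [0.5, -0.4, -2.0]
gripper_width: 0.0077
gripper_force: 34.9
```

```bash
python3 - <<'E'
from h import *
s=r.get_state(); print(s["tcp_pos"],s["eef_rot"],s["contact_force"])
delta([.517,-.2866,.057],Rw=tilt(-.2,0))
c,M,p=wcam(); W=cloud(c,M,p); z=W[...,2]
for x0,x1 in((.463,.48),(.48,.495)):
    P=W[(z>.029)&(z<.037)&(W[...,0]>x0)&(W[...,0]<x1)&(W[...,1]<-.17)&(W[...,1]>-.38)]
    y=np.sort(P[:,1]); g=np.where(np.diff(y)>.004)[0]; print([(y[i].round(4),y[i+1].round(4)) for i in g])
P=W[(z>.112)&(z<.118)&(abs(W[...,1]+.287)<.008)&(W[...,0]<.49)&(W[...,0]>.465)]; print(np.median(P,axis=0),np.percentile(P[:,1],[3,97]))
E
```

```text
[ 0.51674834 -0.28781469  0.09040693] [-1.79919272e+02  2.78236014e-02  1.79747760e+02] [ 0.48859902 -0.35530907 -1.95286105]
travel [-0.0005  0.0025  0.0668] dr [-0.0002  0.0001 -0.0001] dist 0.033 ang 0.1
[(np.float64(-0.3269), np.float64(-0.3152)), (np.float64(-0.2926), np.float64(-0.2801)), (np.float64(-0.2572), np.float64(-0.2455))]
[(np.float64(-0.3269), np.float64(-0.3153)), (np.float64(-0.2942), np.float64(-0.28)), (np.float64(-0.2573), np.float64(-0.2455))]
[ 0.46681487 -0.28725884  0.11415112] [-0.29092026 -0.28395441]
```

Request:
{"name": "jog_arm", "arguments": {
  "travel": [
    [0, 0.002, 0.005],
    [0, 0.002, 0.015],
    [0, 0.002, 0.025],
    [0, 0.002, 0.035],
    [0, 0.002, 0.045],
    [0, 0.002, 0.055],
    [0, 0.002, 0.062],
    [0, 0.002, 0.066],
    [0, 0.002, 0.067],
    [0, 0.002, 0.067]
  ],
  "dr": [
    [0, 0, 0],
    [0, 0, 0],
    [0, 0, 0],
    [0, 0, 0],
    [0, 0, 0],
    [0, 0, 0],
    [0, 0, 0],
    [0, 0, 0],
    [0, 0, 0],
    [0, 0, 0]
  ],
  "claw": [0, 0, 0, 0, 0, 0, 0, 0, 0, 0]
}}

```text
time_s: 12.95
tcp_pos: [0.5165, -0.287, 0.0572]
eef_rot: [-179.9, -0.0, 179.8]
contact_force: [-1.6, 1.5, 5.3]
gripper_width: 0.0077
gripper_force: 35.0
```

Request:
{"name": "jog_arm", "arguments": {
  "travel": [
    [0, 0, 0.001],
    [0, 0, 0.001],
    [0, 0, 0],
    [0, 0, 0],
    [0, 0, 0],
    [0, 0, 0],
    [0, 0, -0.04],
    [0, 0, -0.1],
    [0, 0, -0.18],
    [0, 0, -0.26]
  ],
  "dr": [
    [0, 0, 0],
    [0, 0, 0],
    [0, 0, 0],
    [0, 0, 0],
    [0, 0, 0],
    [0, 0, 0],
    [0, 0, 0],
    [0, 0, 0],
    [0, 0, 0],
    [0, 0, 0]
  ],
  "claw": [0.05, 0.2, 0.35, 0.35, 0.35, 0.35, 0.35, 0.35, 0.35, 0.35]
}}

```text
time_s: 14.2
tcp_pos: [0.5163, -0.2866, 0.1875]
eef_rot: [-179.9, -0.0, 179.7]
contact_force: [0.0, -0.6, 0.1]
gripper_width: 0.0308
gripper_force: 0.0
```

```bash
python3 - <<'E'
from h import *
s=r.get_state(); print(s["tcp_pos"],s["gripper_width"])
c,M,p=wcam(); W=cloud(c,M,p); z=W[...,2]
for y0 in(-.287,-.217):
    P=W[(z>.07)&(z<.11)&(abs(W[...,1]-y0)<.012)&(W[...,0]<.5)&(W[...,0]>.44)]; print(len(P),np.median(P,axis=0),P.min(0),P.max(0))
# tray pose from side+top
for n in("top","side"):
    c=r.capture(n); M,p=campose(c); W=cloud(c,M,p)
    for y0 in(-.287,-.217):
        P=W[(W[...,2]>.07)&(W[...,2]<.12)&(abs(W[...,1]-y0)<.015)&(W[...,0]<.58)&(W[...,0]>.44)]; print(n,len(P),P.min(0),P.max(0))
    if n=="side": save(c,"side4.png")
delta([.52,.22,.26],[180,0,-157])
E
```

```text
[ 0.5162864  -0.2866428   0.18752974] 0.030780677530054004
359 [ 0.48289872 -0.28675785  0.08786127] [ 0.46674383 -0.29028924  0.07903642] [ 0.49945139 -0.28328321  0.08975667]
539 [ 0.48378064 -0.21830263  0.08740188] [ 0.46898204 -0.2207681   0.07003062] [ 0.49993728 -0.21191594  0.0894183 ]Traceback (most recent call last):
  File "<stdin>", line 10, in <module>
    return umr_minimum(a, axis, None, out, keepdims, initial, where)
ValueError: zero-size array to reduction operation minimum which has no identity
```

The plate now stands at the same height as the spare (0.088 m), so it is fully home. On to the tray.

```bash
python3 - <<'E'
from h import *
delta([.572,.319,.25],[180,0,-158.5])
E
```

```text
travel [-0.1024  1.2132 -0.1211] dr [-0.0008  0.001  -0.0603] dist 0.612 ang 21.7
```

Request:
{"name": "jog_arm", "arguments": {
  "travel": [
    [-0.01, 0.03, -0.06],
    [-0.02, 0.12, -0.12],
    [-0.03, 0.22, -0.12],
    [-0.04, 0.33, -0.12],
    [-0.05, 0.44, -0.12],
    [-0.06, 0.55, -0.12],
    [-0.07, 0.66, -0.12],
    [-0.08, 0.78, -0.12],
    [-0.09, 0.89, -0.12],
    [-0.1, 1, -0.12]
  ],
  "dr": [
    [0, 0, 0],
    [0, 0, -0.007],
    [0, 0, -0.014],
    [0, 0, -0.021],
    [0, 0, -0.028],
    [0, 0, -0.035],
    [0, 0, -0.042],
    [0, 0, -0.049],
    [0, 0, -0.056],
    [0, 0, -0.06]
  ],
  "claw": [0.35, 0.35, 0.35, 0.35, 0.35, 0.35, 0.35, 0.35, 0.35, 0.35]
}}

```text
time_s: 15.55
tcp_pos: [0.5686, 0.2151, 0.2455]
eef_rot: [-179.9, -0.0, -158.6]
contact_force: [1.3, 0.2, -0.5]
gripper_width: 0.0309
gripper_force: 0.0
```

```bash
python3 - <<'E'
from h import *
delta([.572,.319,.25],[180,0,-158.5])
E
```

```text
travel [-0.0823  0.191  -0.0092] dr [-0.0002 -0.0001 -0.0002] dist 0.104 ang 0.1
```

Request:
{"name": "jog_arm", "arguments": {
  "travel": [
    [-0.04, 0.09, -0.009],
    [-0.07, 0.16, -0.009],
    [-0.08, 0.19, -0.009],
    [-0.08, 0.19, -0.009],
    [-0.08, 0.19, -0.009],
    [-0.08, 0.19, -0.009],
    [-0.08, 0.19, -0.009],
    [-0.08, 0.19, -0.009],
    [-0.08, 0.19, -0.009],
    [-0.08, 0.19, -0.009]
  ],
  "dr": [
    [0, 0, 0],
    [0, 0, 0],
    [0, 0, 0],
    [0, 0, 0],
    [0, 0, 0],
    [0, 0, 0],
    [0, 0, 0],
    [0, 0, 0],
    [0, 0, 0],
    [0, 0, 0]
  ],
  "claw": [0.35, 0.35, 0.35, 0.35, 0.35, 0.35, 0.35, 0.35, 0.35, 0.35]
}}

```text
time_s: 16.8
tcp_pos: [0.5715, 0.3162, 0.2502]
eef_rot: [-179.9, -0.0, -158.7]
contact_force: [-0.5, 0.2, 0.1]
gripper_width: 0.0304
gripper_force: 0.0
```

```bash
python3 - <<'E'
from h import *
s=r.get_state(); print(s["tcp_pos"],s["eef_rot"],np.abs(s["qd"]).max())
c,M,p=wcam(); save(c,"w5.png"); W=cloud(c,M,p); z=W[...,2]
for t in["tray_grip","pocket","ball_center"]:
    for e in r.tip_of(t,"wrist")[:2]:
        u,v=e["at"]; print(t,round(e["conf"],2),np.round([u,v]),W[int(np.clip(v,0,419)),int(np.clip(u,0,559))].round(4))
near=(abs(W[...,0]-.54)<.12)&(abs(W[...,1]-.305)<.09)
def rect(m):
    P=W[m]; q=cv2.minAreaRect((P[:,:2]*1000).astype(np.float32)); print(len(P),P.mean(0).round(4),[np.round(x,1) for x in q])
rect(near&(z>.0505)&(z<.06)); rect(near&(z>.0055)&(z<.0115)); rect(near&(z>.018)&(z<.034)&(np.hypot(W[...,0]-.577,W[...,1]-.318)<.025))
E
```

```text
[0.57148593 0.316188   0.25017835] [-1.79941811e+02 -4.25989471e-02 -1.58657905e+02] 0.08063261049551175
tray_grip 0.97 [282. 156.] [0.5364 0.3094 0.0539]
pocket 0.95 [278. 188.] [0.5774 0.3207 0.0228]
ball_center 0.63 [276. 188.] [0.5791 0.3185 0.019 ]
265 [0.5372 0.3073 0.0537] [array([537.6, 307.4]), array([29.9, 11.6]), np.float64(21.7)]
4177 [0.5341 0.3058 0.0078] [array([537.7, 307.5]), array([140.2,  60.1]), np.float64(25.5)]
167 [0.5774 0.3262 0.0225] [array([578. , 326.5]), array([17.5, 18.3]), np.float64(23.3)]
```

View pics/w5.png

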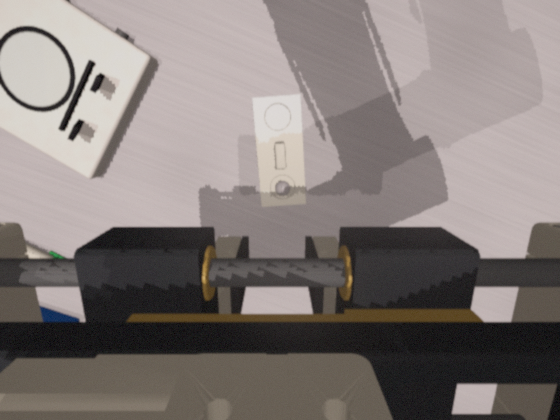

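The tray lies at columns 253–305, with the fin at (281,156) and the ball at (282,188). Its centre is (0.5377, 0.3075) with a yaw of about 25.5°.

```bash
python3 - <<'E'
from h import *
delta([.5377,.3075,.12],[180,0,-154.5]);delta([.5377,.3075,.020],[180,0,-154.5])
E
```

```text
travel [0.0691 0.0085 0.2604] dr [-0.0002 -0.0001 -0.0115] dist 0.135 ang 4.2
travel [0.0689 0.0087 0.4604] dr [-0.0002 -0.0001 -0.0115] dist 0.233 ang 4.2
```

Request:
{"name": "jog_arm", "arguments": {
  "travel": [
    [0.035, 0.004, 0.09],
    [0.069, 0.008, 0.18],
    [0.069, 0.008, 0.25],
    [0.069, 0.008, 0.26],
    [0.069, 0.008, 0.26],
    [0.069, 0.008, 0.26],
    [0.069, 0.008, 0.26],
    [0.069, 0.008, 0.26],
    [0.069, 0.008, 0.26],
    [0.069, 0.008, 0.26]
  ],
  "dr": [
    [0, 0, -0.0115],
    [0, 0, -0.0115],
    [0, 0, -0.0115],
    [0, 0, -0.0115],
    [0, 0, -0.0115],
    [0, 0, -0.0115],
    [0, 0, -0.0115],
    [0, 0, -0.0115],
    [0, 0, -0.0115],
    [0, 0, -0.0115]
  ],
  "claw": [0.35, 0.35, 0.35, 0.35, 0.35, 0.35, 0.35, 0.35, 0.35, 0.35]
}}

```text
time_s: 18.25
tcp_pos: [0.5379, 0.3072, 0.1202]
eef_rot: [-179.9, -0.0, -154.5]
contact_force: [0.9, 0.1, -0.1]
gripper_width: 0.0305
gripper_force: 0.0
```

```bash
python3 - <<'E'
from h import *
s=r.get_state(); print(s["tcp_pos"],s["eef_rot"],np.abs(s["qd"]).max())
c,M,p=wcam(); save(c,"w6.png"); W=cloud(c,M,p); z=W[...,2]
near=(abs(W[...,0]-.54)<.12)&(abs(W[...,1]-.305)<.09)
def rect(m):
    P=W[m]; q=cv2.minAreaRect((P[:,:2]*1000).astype(np.float32)); print(len(P),P.mean(0).round(4),[np.round(x,1) for x in q])
rect(near&(z>.0505)&(z<.056)); rect(near&(z>.0055)&(z<.0115))
delta([.5377,.3075,.020],[180,0,-154.5])
E
```

```text
[0.53786327 0.30717321 0.12023935] [-1.79943975e+02 -4.69147816e-02 -1.54522280e+02] 0.11175236942405378
593 [0.5366 0.307  0.0536] [array([537.3, 307.3]), array([30. , 11.7]), np.float64(25.6)]
6879 [0.5228 0.3004 0.0077] [array([530.4, 304.1]), array([123.8,  60.2]), np.float64(25.5)]
travel [-1.000e-04  8.000e-04  2.004e-01] dr [-0.0002 -0.0001 -0.    ] dist 0.1 ang 0.1
```

Request:
{"name": "jog_arm", "arguments": {
  "travel": [
    [0, 0, 0.04],
    [0, 0, 0.09],
    [0, 0, 0.135],
    [0, 0, 0.165],
    [0, 0, 0.187],
    [0, 0, 0.198],
    [0, 0, 0.2],
    [0, 0, 0.2],
    [0, 0, 0.2],
    [0, 0, 0.2]
  ],
  "dr": [
    [0, 0, 0],
    [0, 0, 0],
    [0, 0, 0],
    [0, 0, 0],
    [0, 0, 0],
    [0, 0, 0],
    [0, 0, 0],
    [0, 0, 0],
    [0, 0, 0],
    [0, 0, 0]
  ],
  "claw": [0.35, 0.35, 0.35, 0.35, 0.35, 0.35, 0.35, 0.35, 0.3, 0.25],
  "newtons": 10
}}

```text
time_s: 19.55
tcp_pos: [0.538, 0.3073, 0.0206]
eef_rot: [-180.0, -0.0, -154.5]
contact_force: [-0.4, -0.3, 0.7]
gripper_width: 0.0231
gripper_force: 0.0
```

Request:
{"name": "jog_arm", "arguments": {
  "travel": [
    [0, 0, 0],
    [0, 0, 0],
    [0, 0, 0],
    [0, 0, 0],
    [0, 0, 0],
    [0, 0, 0],
    [0, 0, 0],
    [0, 0, 0],
    [0, 0, 0],
    [0, 0, 0]
  ],
  "dr": [
    [0, 0, 0],
    [0, 0, 0],
    [0, 0, 0],
    [0, 0, 0],
    [0, 0, 0],
    [0, 0, 0],
    [0, 0, 0],
    [0, 0, 0],
    [0, 0, 0],
    [0, 0, 0]
  ],
  "claw": [0.22, 0.2, 0.18, 0.16, 0.14, 0.12, 0.1, 0.08, 0.04, 0],
  "newtons": 10
}}

```text
time_s: 20.8
tcp_pos: [0.5378, 0.3071, 0.0202]
eef_rot: [-179.9, -0.0, -154.5]
contact_force: [-0.1, 0.7, -0.2]
gripper_width: 0.0116
gripper_force: 10.0
```

Request:
{"name": "jog_arm", "arguments": {
  "travel": [
    [0, 0, 0],
    [0, 0, 0],
    [0, 0, 0],
    [0, 0, -0.002],
    [0, 0, -0.005],
    [0, 0, -0.009],
    [0, 0, -0.014],
    [0, 0, -0.018],
    [0, 0, -0.02],
    [0, 0, -0.02]
  ],
  "dr": [
    [0, 0, 0],
    [0, 0, 0],
    [0, 0, 0],
    [0, 0, 0],
    [0, 0, 0],
    [0, 0, 0],
    [0, 0, 0],
    [0, 0, 0],
    [0, 0, 0],
    [0, 0, 0]
  ],
  "claw": [0, 0, 0, 0, 0, 0, 0, 0, 0, 0],
  "newtons": 30
}}

```text
time_s: 22.05
tcp_pos: [0.5378, 0.3071, 0.0303]
eef_rot: [-179.9, -0.0, -154.5]
contact_force: [-0.3, 0.5, -1.7]
gripper_width: 0.0118
gripper_force: 30.0
```

```bash
python3 - <<'E'
from h import *
s=r.get_state(); print(s["time_s"],s["tcp_pos"],s["eef_rot"],s["contact_force"],s["gripper_width"],s["gripper_force"])
Rt,t=toolpose()
for n in("top","side"):
    c=r.capture(n); M,p=campose(c); W=cloud(c,M,p); save(c,n+"7.png")
    for k in("ball_center","pocket","window"):
        for e in r.tip_of(k,n)[:2]:
            u,v=e["at"]; X=W[int(v),int(u)]; print(n,k,round(e["conf"],2),np.round([u,v]),X.round(4),((X-t)@Rt).round(4))
# window ring from top
c=r.capture("top"); M,p=campose(c); W=cloud(c,M,p)
g=c["pixels"].astype(int).sum(2); m=(g<230)&(abs(W[...,2]-.03)<.006)&(np.hypot(W[...,0]-.548,W[...,1]-.010)<.055)
el=cv2.fitEllipse(W[m][:,:2].astype(np.float32)*1000); print("ring",el,m.sum())
E
```

```text
22.05 [0.53784862 0.30714133 0.03028789] [-1.79947772e+02 -3.92009317e-02 -1.54516474e+02] [-0.25723783  0.53273891 -1.71612802] 0.011841769369411436 29.999573528766632
top ball_center 0.71 [272. 111.] [0.8112 0.0296 0.0018] [-0.1273 -0.3681  0.0287]
top ball_center 0.47 [192. 141.] [0.7006 0.2358 0.0599] [-0.1162 -0.1345 -0.0296]
top pocket 0.41 [438. 293.] [ 0.3114 -0.3894  0.0136] [ 0.5041 -0.5313  0.0176]
top pocket 0.32 [271. 112.] [ 0.8073  0.0298 -0.0029] [-0.1239 -0.3663  0.0334]
top window 0.92 [281. 199.] [0.5504 0.0021 0.0296] [ 0.1199 -0.2808  0.001 ]
side pocket 0.52 [212. 326.] [0.5505 0.3584 0.1045] [-0.0334  0.0408 -0.0742]
side pocket 0.22 [317. 172.] [ 0.5219 -0.2413  0.0332] [ 0.2504 -0.4882 -0.0023]
side window 0.92 [280. 227.] [0.5443 0.009  0.0315] [ 0.1225 -0.2719 -0.0009]
side window 0.7 [326. 152.] [ 0.5074 -0.2825  0.0862] [ 0.2812 -0.5192 -0.0552]
ring ((550.6017456054688, 8.301183700561523), (81.96470642089844, 89.94027709960938), 172.35519409179688) 52
```

Request:
{"name": "jog_arm", "arguments": {
  "travel": [
    [0, 0, -0.002],
    [0, 0, -0.006],
    [0, 0, -0.012],
    [0, 0, -0.02],
    [0, 0, -0.03],
    [0, 0, -0.042],
    [0, 0, -0.056],
    [0, 0, -0.071],
    [0, 0, -0.087],
    [0, 0, -0.103]
  ],
  "dr": [
    [0, 0, 0],
    [0, 0, 0],
    [0, 0, 0],
    [0, 0, 0],
    [0, 0, 0],
    [0, 0, 0],
    [0, 0, 0],
    [0, 0, 0],
    [0, 0, 0],
    [0, 0, 0]
  ],
  "claw": [0, 0, 0, 0, 0, 0, 0, 0, 0, 0]
}}

```text
time_s: 23.75
tcp_pos: [0.5378, 0.3072, 0.0823]
eef_rot: [-179.9, -0.0, -154.5]
contact_force: [-0.1, -0.4, -2.5]
gripper_width: 0.0116
gripper_force: 30.0
```

Request:
{"name": "jog_arm", "arguments": {
  "travel": [
    [0, 0, -0.016],
    [0, 0, -0.032],
    [0, 0, -0.048],
    [0, 0, -0.063],
    [0, 0, -0.077],
    [0, 0, -0.089],
    [0, 0, -0.099],
    [0, 0, -0.105],
    [0, 0, -0.108],
    [0, 0, -0.109]
  ],
  "dr": [
    [0, 0, 0],
    [0, 0, 0],
    [0, 0, 0],
    [0, 0, 0],
    [0, 0, 0],
    [0, 0, 0],
    [0, 0, 0],
    [0, 0, 0],
    [0, 0, 0],
    [0, 0, 0]
  ],
  "claw": [0, 0, 0, 0, 0, 0, 0, 0, 0, 0]
}}

```text
time_s: 25.0
tcp_pos: [0.5378, 0.3072, 0.1362]
eef_rot: [-179.9, -0.1, -154.5]
contact_force: [0.5, 0.2, -1.6]
gripper_width: 0.0121
gripper_force: 30.0
```

```bash
python3 - <<'E'
from h import *
s=r.get_state(); print(s["time_s"],s["tcp_pos"],s["eef_rot"],s["contact_force"])
W=np.load("w2.npy"); g=cv2.imread("pics/w2.png").astype(int).sum(2)
m=(g<250)&(abs(W[...,2]-.03)<.006)&(abs(np.hypot(W[...,0]-.548,W[...,1]-.009)-.04)<.008)
P=W[m]; print("ring",cv2.fitEllipse(P[:,:2].astype(np.float32)*1000),P.mean(0),m.sum())
c,M,p=wcam(); save(c,"w8.png"); W=cloud(c,M,p)
Rt,t=toolpose(); L=(W-t)@Rt
for e in r.tip_of("ball_center","wrist")[:2]:
    u,v=e["at"]; print(e["conf"],u,v,L[int(v),int(u)])
c=r.capture("side"); save(c,"s8.png"); M,p=campose(c); W=cloud(c,M,p); L=(W-t)@Rt
for e in r.tip_of("ball_center","side")[:2]:
    u,v=e["at"]; print(e["conf"],u,v,L[int(v),int(u)])
cv2.imwrite("pics/s8c.png",cv2.resize(c["pixels"][250:380,150:330,::-1],(720,520)))
delta([.507,-.010,.1345],[180,0,-154.5])
E
```

```text
25.0 [0.53781692 0.30722519 0.13615357] [-1.79943317e+02 -5.29807173e-02 -1.54517878e+02] [ 0.46920725  0.21344764 -1.60614404]
ring ((550.6677856445312, 9.905176162719727), (85.46687316894531, 85.52705383300781), 31.978971481323242) [0.54339734 0.01355989 0.03017118] 333
0.66 273.4 315.9 [ 0.02341947 -0.0002872  -0.09250903]
travel [ 0.3285 -0.5461  0.004 ] dr [-0.0002 -0.0002 -0.0001] dist 0.319 ang 0.1
```

View pics/s8c.png

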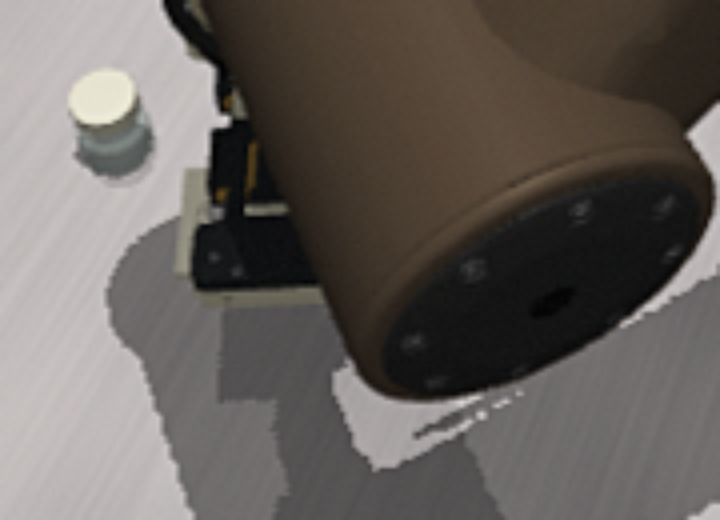

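Request:
{"name": "jog_arm", "arguments": {
  "travel": [
    [0.001, -0.0017, 0],
    [0.003, -0.0052, 0],
    [0.0066, -0.0112, 0],
    [0.0116, -0.0198, 0],
    [0.0182, -0.0309, 0],
    [0.0263, -0.0447, 0],
    [0.0355, -0.0601, 0],
    [0.0456, -0.0773, 0],
    [0.0557, -0.0945, 0],
    [0.0658, -0.1117, 0]
  ],
  "dr": [
    [0, 0, 0],
    [0, 0, 0],
    [0, 0, 0],
    [0, 0, 0],
    [0, 0, 0],
    [0, 0, 0],
    [0, 0, 0],
    [0, 0, 0],
    [0, 0, 0],
    [0, 0, 0]
  ],
  "claw": [0, 0, 0, 0, 0, 0, 0, 0, 0, 0]
}}

```text
time_s: 26.45
tcp_pos: [0.5321, 0.2419, 0.1363]
eef_rot: [-179.9, -0.0, -154.5]
contact_force: [0.1, 0.0, -0.9]
gripper_width: 0.0121
gripper_force: 30.0
```

Request:
{"name": "jog_arm", "arguments": {
  "travel": [
    [0.0101, -0.0172, 0],
    [0.0203, -0.0344, 0],
    [0.0304, -0.0515, 0],
    [0.0405, -0.0687, 0],
    [0.0507, -0.0859, 0],
    [0.0608, -0.1031, 0],
    [0.0709, -0.1203, 0],
    [0.081, -0.1374, 0],
    [0.0912, -0.1546, 0],
    [0.1013, -0.1718, 0]
  ],
  "dr": [
    [0, 0, 0],
    [0, 0, 0],
    [0, 0, 0],
    [0, 0, 0],
    [0, 0, 0],
    [0, 0, 0],
    [0, 0, 0],
    [0, 0, 0],
    [0, 0, 0],
    [0, 0, 0]
  ],
  "claw": [0, 0, 0, 0, 0, 0, 0, 0, 0, 0]
}}

```text
time_s: 27.7
tcp_pos: [0.5234, 0.1427, 0.1364]
eef_rot: [-179.9, -0.0, -154.5]
contact_force: [0.0, -0.2, -2.0]
gripper_width: 0.0119
gripper_force: 30.0
```

Request:
{"name": "jog_arm", "arguments": {
  "travel": [
    [0.0101, -0.0172, 0],
    [0.0203, -0.0344, 0],
    [0.0304, -0.0515, 0],
    [0.0405, -0.0687, 0],
    [0.0507, -0.0859, 0],
    [0.0608, -0.1031, 0],
    [0.0709, -0.1203, 0],
    [0.081, -0.1374, 0],
    [0.0912, -0.1546, 0],
    [0.1013, -0.1718, 0]
  ],
  "dr": [
    [0, 0, 0],
    [0, 0, 0],
    [0, 0, 0],
    [0, 0, 0],
    [0, 0, 0],
    [0, 0, 0],
    [0, 0, 0],
    [0, 0, 0],
    [0, 0, 0],
    [0, 0, 0]
  ],
  "claw": [0, 0, 0, 0, 0, 0, 0, 0, 0, 0]
}}

```text
time_s: 28.95
tcp_pos: [0.5146, 0.0434, 0.1365]
eef_rot: [-179.9, -0.0, -154.5]
contact_force: [-0.0, 0.3, -1.0]
gripper_width: 0.0118
gripper_force: 30.0
```

Request:
{"name": "jog_arm", "arguments": {
  "travel": [
    [0.0101, -0.0172, 0],
    [0.0192, -0.0326, 0.001],
    [0.0273, -0.0464, 0.001],
    [0.0344, -0.0584, 0.002],
    [0.0405, -0.0687, 0.002],
    [0.0456, -0.0773, 0.003],
    [0.0496, -0.0842, 0.003],
    [0.0527, -0.0893, 0.003],
    [0.0547, -0.0928, 0.003],
    [0.0552, -0.0936, 0.003]
  ],
  "dr": [
    [0, 0, 0],
    [0, 0, 0],
    [0, 0, 0],
    [0, 0, 0],
    [0, 0, 0],
    [0, 0, 0],
    [0, 0, 0],
    [0, 0, 0],
    [0, 0, 0],
    [0, 0, 0]
  ],
  "claw": [0, 0, 0, 0, 0, 0, 0, 0, 0, 0]
}}

```text
time_s: 30.2
tcp_pos: [0.5099, -0.0102, 0.1351]
eef_rot: [-179.9, -0.0, -154.5]
contact_force: [-0.6, 0.8, -1.4]
gripper_width: 0.0119
gripper_force: 30.0
```

Request:
{"name": "jog_arm", "arguments": {
  "travel": [
    [0, 0, 0],
    [0, 0, 0],
    [0, 0, 0],
    [0, 0, 0],
    [0, 0, 0],
    [0, 0, 0],
    [0, 0, 0],
    [0, 0, 0],
    [0, 0, 0],
    [0, 0, 0]
  ],
  "dr": [
    [0, 0, 0],
    [0, 0, 0],
    [0, 0, 0],
    [0, 0, 0],
    [0, 0, 0],
    [0, 0, 0],
    [0, 0, 0],
    [0, 0, 0],
    [0, 0, 0],
    [0, 0, 0]
  ],
  "claw": [0, 0, 0, 0, 0, 0, 0, 0, 0, 0]
}}

```text
time_s: 31.45
tcp_pos: [0.5099, -0.0101, 0.1351]
eef_rot: [-179.9, -0.0, -154.5]
contact_force: [-0.7, 0.2, -2.6]
gripper_width: 0.0119
gripper_force: 30.0
```

```bash
python3 - <<'E'
from h import *
s=r.get_state(); print(s["time_s"],s["tcp_pos"],s["eef_rot"],s["contact_force"])
Rt,t=toolpose(); print("ball if centred",t+Rt@[-.045,0,.0045])
for n in("top","side"):
    c=r.capture(n); save(c,n+"9.png"); M,p=campose(c); W=cloud(c,M,p)
    for k in("ball_center","pocket","window"):
        for e in r.tip_of(k,n)[:2]:
            u,v=e["at"]; print(n,k,round(e["conf"],2),np.round([u,v]),W[int(v),int(u)].round(4))
a=cv2.imread("pics/top9.png")[140:260,200:340];b=cv2.imread("pics/side9.png")[150:290,210:373]
cv2.imwrite("pics/c9.png",np.hstack([cv2.resize(a,(400,343)),cv2.resize(b,(400,343))]))
E
```

```text
31.45 [ 0.50989956 -0.01012195  0.13510931] [-1.79942381e+02 -4.34641095e-02 -1.54516939e+02] [-0.68262311  0.22065005 -2.62398361]
ball if centred [0.55052047 0.00923348 0.13057518]
top ball_center 0.23 [378. 213.] [ 0.514  -0.2479  0.0303]
top window 0.57 [282. 197.] [ 0.4608 -0.0064  0.4726]
side ball_center 0.63 [275. 201.] [0.5527 0.0159 0.139 ]
side pocket 0.61 [276. 205.] [0.5486 0.0192 0.1328]
side window 0.65 [275. 226.] [0.5587 0.0098 0.0302]
```

View pics/c9.png

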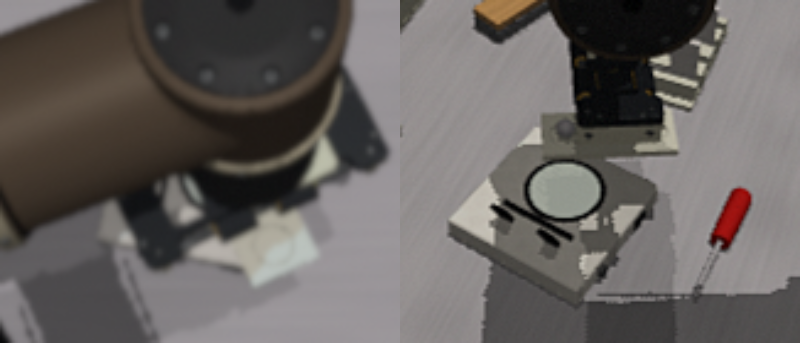

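The side view (right) shows the tray level over the base, with the ball in its pocket at crop (565,128) and the ring fully visible at (565,190). I'll compare the ball and the ring in this same view.

```bash
python3 - <<'E'
from h import *
from scipy.optimize import least_squares
c=r.capture("side"); M,p=campose(c); W=cloud(c,M,p)
g=c["pixels"].astype(int).sum(2)
m=(g<200)&(abs(W[...,2]-.03)<.006)&(abs(np.hypot(W[...,0]-.5505,W[...,1]-.009)-.042)<.009)
print("ring",cv2.fitEllipse(W[m][:,:2].astype(np.float32)*1000),m.sum())
d=W-[.5505,.009,.1305]; s=(np.linalg.norm(d,axis=-1)<.022)&(W[...,2]>.1285); P=W[s]
f=least_squares(lambda x:np.linalg.norm(P-x,axis=1)-.010,[.5505,.009,.1305],loss="soft_l1",f_scale=.001); print(len(P),f.x,np.abs(f.fun).mean())
T=W[(W[...,2]>.117)&(W[...,2]<.128)&(abs(W[...,0]-.53)<.08)&(abs(W[...,1])<.06)]
A=np.c_[T[:,:2]-T[:,:2].mean(0),np.ones(len(T))]; print("tray plane",np.linalg.lstsq(A,T[:,2],rcond=None)[0],len(T))
E
```

```text
ring ((550.28466796875, 10.077150344848633), (86.31367492675781, 88.88531494140625), 148.49029541015625) 167
42 [0.55027575 0.01094692 0.12978073] 0.0009982204021681635
tray plane [ 0.00318951 -0.00729427  0.12188291] 436
```

The ball is at (0.5503, 0.0109, 0.130) and the ring at (0.5503, 0.0101, 0.030). They line up to about 1 mm, the ball is 10 cm above the window, and the tray is level and still. Handing in.

```bash
python3 -c "
from plant import r
print(r.close_job())"
```

```text
the job is handed in; nothing more can be done
None
```

The job is handed in: the stage plate stands fully down in slot 2 of the rack, released, and the tray is held level and still with the ball in its pocket, about 1 mm off the middle of the window and 10 cm above it, by my measurements.

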